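Check a board's moisture at the pencil mark

TASK

Sweep the three loose wood chips off the board onto the bench with the scraper block held in the gripper (never push them with the fingers), and stand the scraper back on the bench. Then take the moisture meter from its holster and hold it upright with its two pins on the centre of the pencilled cross, one pin either side along the long pencil line, pressing gently until the sprung head is about half-way in. Finish while holding it there, still gripped and pressing; leave the bottle, the tin and the screwdriver alone.

Things in the scene. Friction and masses are not known exactly. Their poses are not given: they have to be found in the camera images.
- board: Fixed pale plywood board lying flat, 110 (x) x 240 (y) x 28 mm high; origin at the centre of its underside (bench level), long side along its y. A low dark block (50 x 18 x 22 mm high) stops it at each end. Long side lies roughly along world y.
- mark_point (a point): Centre of the pencilled cross on the board's top face (28 mm above the bench). The long line (60 mm) runs along this point's y axis, the short one (18 mm) along x. At the start chips lie on and beside it.
- chip0_center (a point): Centre of a loose dark-brown wood chip, 22 x 16 x 11 mm, 10 g, lying flat on the board, on the cross.
- chip1_center (a point): Centre of a loose dark-brown wood chip, 22 x 16 x 11 mm, 10 g, lying flat on the board, about 33 mm from the cross along the long line.
- chip2_center (a point): Centre of a loose dark-brown wood chip, 22 x 16 x 11 mm, 10 g, lying flat on the board, about 33 mm from the cross along the long line.
- scraper_center (a point): Centre (half-way up, 37.5 mm above its underside) of the scraper block, standing upright on the bench, about 0.3 kg. Dark wooden foot 30 (x) x 130 (y) x 30 mm high with a pale wooden grip fin on top: 22 (x) x 80 (y) mm, 45 mm high, so 75 mm overall. Pinch the fin across its x. The long side faces (normal x) push the chips. It stands on one side of the board, the holster on the other.
- holster: Fixed plywood holster that carries the meter, 50 (x) x 72 (y) x 62 mm high, open at the top; origin at the centre of its underside. The meter's body stands on a ledge 40 mm above the bench in a pocket 34 x 56 mm, 3 mm clearance all round; its head hangs free below the ledge.
- meter_center (a point): Centre of the moisture meter's grey plastic body, 28 (x) x 50 (y) x 100 mm high, 0.2 kg in all, standing upright in the holster with its upper 78 mm showing. z points up out of the top. Its underside is 50 mm below this point; the pin tips are 80 mm below it with the head out. The upper body is pinched across its x.
- meter_tip (a point): Point midway between the meter's two steel pin tips, on the meter's centre line, pins 24 mm apart along y, 12 mm either side of this point. It is 30 mm below the underside of the body with the head fully out.
- meter_head (a joint): How far the sprung two-pin head is pushed up into the meter's body, m: 0 fully out, 0.012 fully in. The spring gives 1.6 N at the start of travel and 6.4 N when fully in.
- bottle_center (a point): Bystander: centre of an orange plastic bottle, 68 mm across, 170 mm high, standing beyond the board to the left.
- tin_center (a point): Bystander: centre of a steel tin, 76 mm across, 60 mm high, standing beyond the board to the right.
- driver_grip (a point): Bystander: handle of a screwdriver lying on the bench between the robot and the board.

How it is judged:
On the way, in this order (a step that is already met when the one before it is completed fails the run):
1. all three chips are off the board while the gripper holds the scraper (height (world z) of each of chip0_center, chip1_center, chip2_center below 0.024 m and contact force between the fingers and scraper above 1 N), for 0.1 s.
2. the scraper stands on the bench, let go (height (world z) of scraper_center below 0.047 m and angle between scraper_center's own z axis and vertical below 0.2 rad and contact force between the fingers and scraper below 0.1 N), for 0.2 s.
At the end, for the whole second after the job is handed in: Gripper holds the meter still, within 0.12 rad of upright, pin midpoint within 9 mm of the cross, pin line within 0.2 rad of the long line, head in 2.5 to 9.8 mm, 1.5 to 8 N on the board; chips off the board (centres under 24 mm), scraper upright (0.2 rad) on the bench (height (world z) of each of chip0_center, chip1_center, chip2_center below 0.024 m and height (world z) of scraper_center below 0.047 m and angle between scraper_center's own z axis and vertical below 0.2 rad and distance between meter_tip and mark_point below 0.009 m and angle between meter_center's own z axis and vertical below 0.12 rad and angle between the y axis of meter_tip and the y axis of mark_point, either way round below 0.2 rad and value of joint meter_head between 0.0025 and 0.0098 m and contact force between meter and board between 1.5 and 8 N and contact force between the fingers and meter above 2 N and linear speed of meter below 0.01 m/s); the arm keeps its last pose, push and grip.
It fails at once if the fingers push a chip (contact force between the fingers and chip0 above 0.5 N or contact force between the fingers and chip1 above 0.5 N or contact force between the fingers and chip2 above 0.5 N).
It fails at once if the meter is pressed hard on the board (over 20 N) (contact force between meter and board above 20 N).
It fails at once if the bottle, tin or screwdriver is moved more than 40 mm (distance of any of bottle_center, tin_center, driver_grip from where it was at the start of the episode above 0.04 m).
It also fails if it takes over 67 s, if anything falls off the work surface, if the arm or the gripper's body presses on something with over 40 N, if the wrist force passes 120 N, or if a joint passes its speed limit or range.

ROBOT

A 7-joint arm with a two-finger parallel gripper is mounted at the origin on the work surface. World frame = base frame: x ahead of the robot, y to its left, z up, the work surface at z = 0. Lengths are in m, angles in rad, forces in N, time in s.
With the tool pointing down it reaches from about 0.4 to 0.85 m from the base axis. Payload 4.5 kg.
Tool frame: the origin (TCP) lies on the centre line of the jaws, within the pads' length; the fingertips stand 11 mm ahead of it and the grasp point (between the pads) lies 8 mm behind it; z points along the fingers, x is the direction in which the jaws open and shut, and the axes are right-handed (so a half turn about z gives the same grasp; the last joint's range is limited). The gripper opens to 88 mm and grips with 3 to 60 N. Pads are 18 mm wide; open, the fingers measure 123 mm over their backs; the gripper's body (75 mm by 187 mm) begins 45 mm behind the grasp point.
Start: joints at [-1.097, 0.689, -0.195, 1.565, 0.157, 0.902, -0.215], TCP at [0.266, 0.566, 0.25] pointing down, gripper open.
Joint ranges: [-3.01, 3.01], [-0.46, 2.08], [-1.47, 1.51], [0.13, 2.56], [-1, 4.14], [0.04, 2.09], [-2.66, 2.66]. Speed limits (rad/s): [2.57, 2.57, 3.14, 3.14, 3.14, 3.14, 3.14].

INTERFACE

Orientations are given as a unit quaternion [x, y, z, w].
In Python, from plant import r, vision, order, nets gives the robot as it stands.
- The arm moves only by the tool send_rows, never from a script. Its argument "series" is a list of rows, each an object with "delta_pos": the shift along the tool's x, y, z in cm, a list of three; "turn": the turn about the tool's z in degrees; "jaw": the closure, from 0 (fully open) to 1 (shut). In form: [{"delta_pos": [x, y, z], "turn": turn, "jaw": jaw}, ...]. A call has 1 to 8 rows; each row is the pose to reach, as a shift and turn from the pose commanded when the call began, along the tool's axes at that moment; what a row does not reach only later rows make up. A row lasts 1/12 s, in which the tool goes at most 41.7 mm and 7.16 degrees, less where a joint would pass 70% of its speed; a pose out of reach is approached as far as the arm can. A call with a gripper value outside its range is refused whole. The fingers move at their own pace and stop on an object; "force" is the grip in N (left out, the last holds). Time passes only in rows, so rows that repeat a pose let the fingers close. It gives the time, the measured TCP pose, the force and the opening at its end, in the units of the state.
- r.get_state(): the state, without advancing time (a new reading comes with each control period).
- vision.snapshot(name): name is "scene" or "top"; returns the picture (480x640x3 uint8, blue, green, red); there is no depth.
- vision.camera_params(name): a dict with "intrinsics" (3x3 intrinsics, pixels), "extrinsics" (4x4, takes a point from world to camera coordinates). Camera axes: x right, y down, z forward; pixel columns grow to the right and rows downward; lengths in m; the calibration is good to about 2 mm. A picture is of the moment at which its call begins. camera_params takes no time and is no camera call.
- order.finish_job(): hands the job in, once; it reports no verdict.
Trained networks look in the newest picture that a camera, given by its name, has taken for a name from the list of things; names that differ only in an ending like _2 or _b are one class to them, and where a whole thing is asked for, a point or a joint stands for the part that bears it (a point fixed in the world has none). Each returns a list of dicts, best first, with "score" (0 to 1); they miss things now and then, are a little off and sometimes report something else, mostly with a low value. They report only what shows in the picture. A call takes as long as a camera call.
- nets.boxes_of(camera, label): "location" ([row, column] as shares, 0 to 1, of the picture: columns of its width, rows of its height, amid what is visible of it).
- nets.trace(camera, label): "region" (480x640 bool, what is visible of it) and "location" ([row, column] as shares, 0 to 1, of the picture: columns of its width, rows of its height, amid what is visible of it).
The state is a dict: "clock": time; "q": joint angles; "qd": joint speeds; "joint_torque": joint torques, N m; "tool_pos": TCP position; "eef_rot": TCP orientation; "contact_force": force on the tool from outside, world axes, zero at the start; "moment": the same for the moment, N m; "opening": opening from 0.0 (shut) to 1.0 (fully open).
Only numpy, scipy, OpenCV 4.12 (cv2) and the standard library are available. Lean on these libraries where they do the work, as an engineer would, in place of code of your own. Each camera call takes 0.05 s, during which the arm holds its last target.

## Working session

There is one attempt and no reset: what is moved stays moved. The work goes in short steps, Python scripts to look and compute and a tool call to move; the robot and the scene stay as the last step left them, time stands still between calls to the robot, and variables do not carry over. Pictures are saved under pics/ and viewed, and the job is handed in when it is done.

Besides the shell and the picture viewer there is one more tool, called after ">>>" as name(argument=value, ...), one argument or row to a line, values as JSON. send_rows: Moves the arm, as the interface text tells. Its arguments: {"type":"object","properties":{"series":{"type":"array"},"force":{"type":"number"}},"required":["series"]}

```bash
mkdir -p pics; ls
python3 - <<'E'
from plant import r, vision, order, nets
import cv2,numpy as np
s=r.get_state(); print({k:np.round(v,4) for k,v in s.items()})
for n in("scene","top"):
    im=vision.snapshot(n); cv2.imwrite(f"pics/{n}0.png",im)
    p=vision.camera_params(n); print(n,np.round(p["intrinsics"],2).tolist(),np.round(p["extrinsics"],4).tolist())
E
```

```text
pics
{'clock': np.float64(0.0), 'q': array([-1.0972,  0.69  , -0.1945,  1.5663,  0.1573,  0.9025, -0.2151]), 'qd': array([ 0.001 ,  0.0013,  0.0006, -0.0008, -0.001 ,  0.0021,  0.0012]), 'joint_torque': array([ 3.00000e-04, -5.27561e+01, -1.26680e+00, -1.53421e+01,
       -5.26000e-02,  6.70000e-03,  2.00000e-04]), 'tool_pos': array([0.2659, 0.565 , 0.2489]), 'eef_rot': array([ 8.443e-01,  5.359e-01, -7.000e-04,  5.000e-04]), 'contact_force': array([-0.0901,  0.4138, -0.2938]), 'moment': array([0.0025, 0.0073, 0.0127]), 'opening': np.float64(1.0024)}
scene [[467.78, 0.0, 320.54], [0.0, 467.78, 238.3], [0.0, 0.0, 1.0]] [[0.1232, 0.9924, -0.004, -0.0443], [0.6848, -0.0879, -0.7234, -0.3254], [-0.7183, 0.0864, -0.6904, 1.2814], [0.0, 0.0, 0.0, 1.0]]
top [[468.25, 0.0, 314.28], [0.0, 468.25, 234.94], [0.0, 0.0, 1.0]] [[-0.0168, -0.9992, 0.0359, -0.0106], [-0.9951, 0.0132, -0.098, 0.5761], [0.0975, -0.0374, -0.9945, 0.8433], [0.0, 0.0, 0.0, 1.0]]
```

View pics/scene0.png

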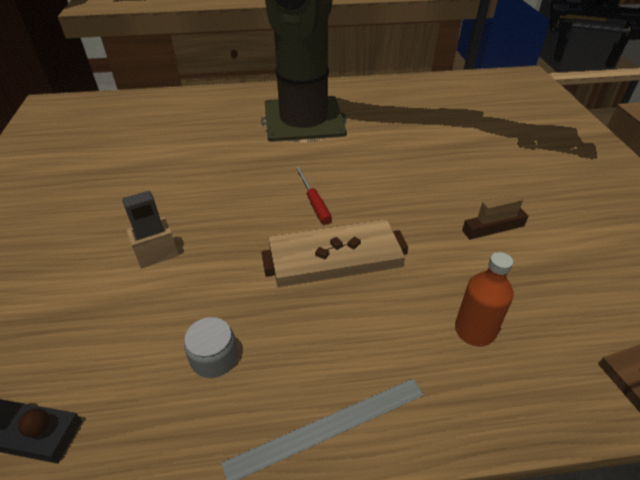

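View pics/top0.png

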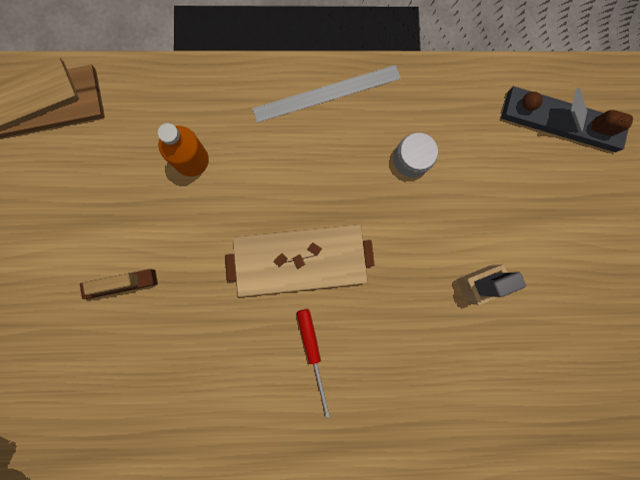

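```bash
cat > h.py <<'E'
import numpy as np,cv2
from plant import r, vision, order, nets
def proj(n,P):
    p=vision.camera_params(n);K=np.array(p["intrinsics"]);E=np.array(p["extrinsics"])
    P=np.atleast_2d(P);c=P@E[:3,:3].T+E[:3,3];u=c@K.T;return u[:,:2]/u[:,2:]
def back(n,uv,z):
    p=vision.camera_params(n);K=np.array(p["intrinsics"]);E=np.array(p["extrinsics"])
    uv=np.atleast_2d(uv).astype(float);d=np.c_[uv,np.ones(len(uv))]@np.linalg.inv(K).T@E[:3,:3]
    o=-E[:3,:3].T@E[:3,3];t=(z-o[2])/d[:,2];return o+d*t[:,None]
def box(cx,cy,yaw,sx,sy,z0,z1):
    c,s=np.cos(yaw),np.sin(yaw);R=np.array([[c,-s],[s,c]])
    return np.array([np.r_[R@[a*sx/2,b*sy/2]+[cx,cy],z] for z in(z0,z1) for a,b in((-1,-1),(1,-1),(1,1),(-1,1))])
def crop(im,u,v,w,h,f): 
    return cv2.resize(im[v:v+h,u:u+w],None,fx=f,fy=f,interpolation=cv2.INTER_CUBIC)
def poly(im,n,P,f,u,v,col):
    q=((proj(n,P)-[u,v]+.5)*f).astype(int);cv2.polylines(im,[q.reshape(-1,1,2)],True,col,1)
E
python3 - <<'E'
from h import *
from scipy.optimize import minimize
out={}
for n in("scene","top"):
  for l in("board","scraper_center","holster","meter_center","chip0_center","bottle_center","tin_center","driver_grip"):
    for d in nets.trace(n,l):
        m=d["region"]
        print(n,l,round(d["score"],2),(np.array(d["location"])*[480,640]).round(1)[::-1],m.sum(),cv2.boundingRect(m.astype(np.uint8)))
        if d["score"]>.4: out.setdefault(f"{n}|{l}",[]).append(m)
np.savez_compressed("m0.npz",**{k:np.array(v) for k,v in out.items()})
t=cv2.imread("pics/top0.png")
cv2.imwrite("pics/c_board.png",crop(t,220,215,160,90,5))
cv2.imwrite("pics/c_scr.png",crop(t,70,255,100,55,8))
cv2.imwrite("pics/c_hol.png",crop(t,440,250,100,65,8))
E
```

```text
scene board 0.6 [333.8 258.8] 6384 (262, 220, 146, 67)
scene scraper_center 0.88 [500.6 220.9] 1795 (463, 195, 65, 44)
scene holster 0.85 [155.3 245.2] 1268 (127, 218, 51, 50)
scene meter_center 0.79 [145.  213.8] 1351 (122, 191, 42, 50)
scene meter_center 0.53 [154.8 249.2] 1300 (127, 218, 51, 50)
scene chip0_center 0.64 [336.3 243.2] 119 (330, 237, 13, 13)
scene bottle_center 0.57 [486.4 304. ] 3539 (455, 252, 59, 95)
scene bottle_center 0.53 [212.9 344.8] 2524 (184, 318, 53, 60)
scene tin_center 0.59 [210.8 347.2] 2521 (184, 318, 54, 60)
scene driver_grip 0.92 [320.2 204.9] 497 (298, 169, 34, 56)
top board 0.58 [304.1 256.3] 7996 (225, 224, 150, 73)
top scraper_center 0.59 [117.9 282.3] 1252 (81, 269, 76, 29)
top holster 0.61 [473.1 281.7] 771 (458, 264, 49, 40)
top holster 0.38 [119.7 283. ] 1292 (80, 269, 78, 30)
top meter_center 0.75 [498.6 282.6] 968 (474, 272, 51, 25)
top chip0_center 0.51 [299.9 261.4] 106 (294, 254, 11, 14)
top bottle_center 0.57 [181.1 146.7] 1818 (159, 123, 49, 52)
top tin_center 0.7 [418.2 153.5] 1567 (393, 132, 46, 46)
top driver_grip 0.69 [310.2 340.5] 994 (297, 308, 33, 109)
```

View pics/c_board.png

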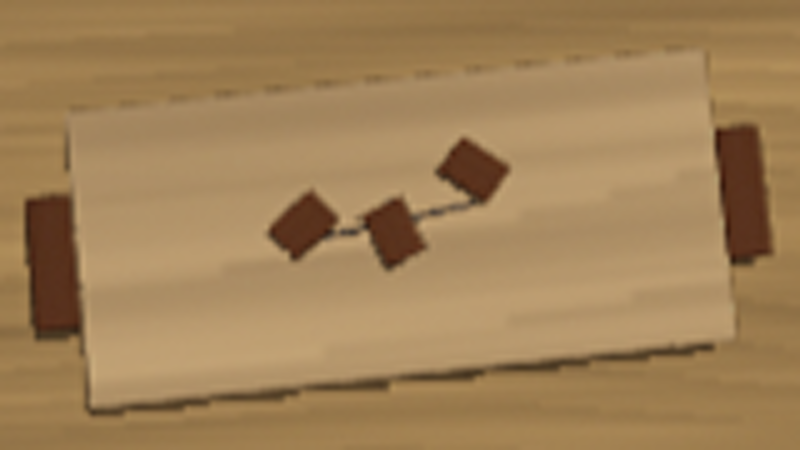

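View pics/c_scr.png

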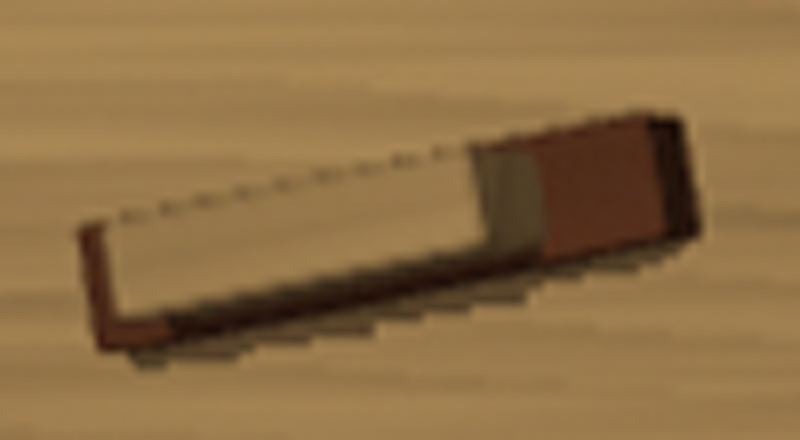

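View pics/c_hol.png

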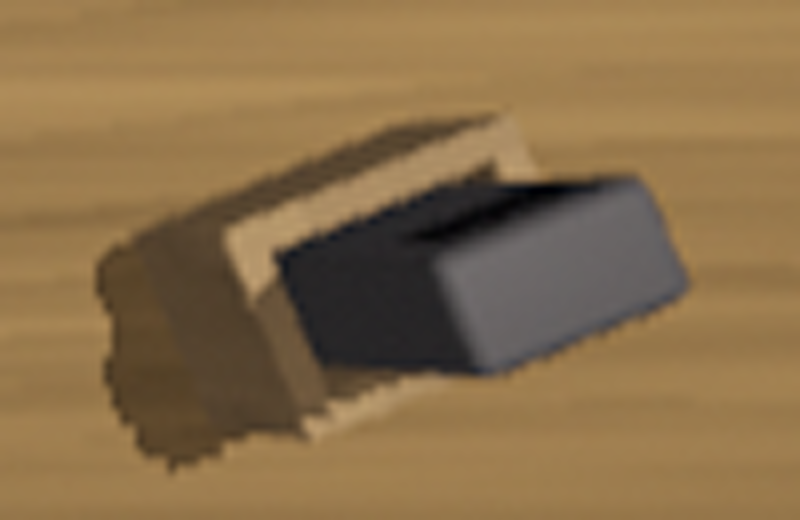

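```bash
cat >> h.py <<'E'
def cb(pts,u0,v0,f,z,n="top"):
    return back(n,(np.array(pts)+.5)/f-.5+[u0,v0],z)
E
python3 - <<'E'
from h import *
def rep(nm,P):
    c=P.mean(0); print(nm,c.round(4)); 
    for i in range(len(P)): e=P[(i+1)%len(P)]-P[i]; print("  edge",np.linalg.norm(e).round(4),np.degrees(np.arctan2(e[1],e[0])).round(2), P[i].round(4))
rep("board",cb([(68,112),(707,50),(735,338),(90,410)],220,215,5,.028))
rep("fin",cb([(108,222),(472,148),(488,245),(118,320)],70,255,8,.075))
rep("footR",cb([(645,118),(665,235),(100,350),(80,230)],70,255,8,.03))
rep("meter",cb([(432,260),(642,176),(692,288),(480,376)],440,250,8,.14))
rep("rim",cb([(225,230),(500,115),(305,440)],440,250,8,.062))
rep("line",cb([(330,236),(365,230),(415,218),(482,202)],220,215,5,.028))
rep("chips",cb([(303,225),(395,232),(473,170)],220,215,5,.039))
E
```

```text
board [0.5299 0.008  0.028 ]
  edge 0.239 -85.16 [0.5741 0.1309 0.028 ]
  edge 0.1078 -175.98 [ 0.5943 -0.1072  0.028 ]
  edge 0.2387 95.33 [ 0.4867 -0.1147  0.028 ]
  edge 0.1099 4.18 [0.4645 0.1229 0.028 ]
fin [0.4919 0.3406 0.075 ]
  edge 0.078 -79.23 [0.495  0.3805 0.075 ]
  edge 0.0212 -169.56 [0.5096 0.3039 0.075 ]
  edge 0.0791 100.65 [0.4887 0.3001 0.075 ]
  edge 0.0211 7.48 [0.4741 0.3778 0.075 ]
footR [0.4918 0.3414 0.03  ]
  edge 0.0271 -169.47 [0.5168 0.2811 0.03  ]
  edge 0.1276 100.68 [0.4902 0.2762 0.03  ]
  edge 0.0275 11.06 [0.4666 0.4015 0.03  ]
  edge 0.1278 -79.52 [0.4935 0.4068 0.03  ]
meter [ 0.4805 -0.3326  0.14  ]
  edge 0.0474 -69.83 [ 0.484  -0.3059  0.14  ]
  edge 0.0246 -158.6 [ 0.5003 -0.3504  0.14  ]
  edge 0.048 110.75 [ 0.4774 -0.3594  0.14  ]
  edge 0.0251 20.03 [ 0.4604 -0.3145  0.14  ]
rim [ 0.4834 -0.3188  0.062 ]
  edge 0.0687 -68.86 [ 0.4908 -0.2922  0.062 ]
  edge 0.0865 146.04 [ 0.5155 -0.3563  0.062 ]
  edge 0.0495 18.57 [ 0.4438 -0.3079  0.062 ]
line [0.5318 0.0094 0.028 ]
  edge 0.0131 -81.14 [0.5268 0.0346 0.028 ]
  edge 0.019 -77.36 [0.5288 0.0217 0.028 ]
  edge 0.0256 -77.43 [0.533  0.0031 0.028 ]
  edge 0.0577 101.75 [ 0.5385 -0.0218  0.028 ]
chips [0.5359 0.0122 0.039 ]
  edge 0.0337 -95.22 [0.5305 0.0441 0.039 ]
  edge 0.0365 -52.36 [0.5274 0.0106 0.039 ]
  edge 0.0653 107.12 [ 0.5497 -0.0183  0.039 ]
```

```bash
cat >> h.py <<'E'
from scipy.spatial.transform import Rotation as Ro
def go(xyz,yaw_deg):
    """delta (cm, tool axes) and turn (deg); yaw_deg = world angle of tool x (mod 180)"""
    s=r.get_state();R=Ro.from_quat(s["eef_rot"]).as_matrix()
    d=R.T@(np.array(xyz)-s["tool_pos"])*100
    a=np.degrees(np.arctan2(R[1,0],R[0,0]));t=(a-yaw_deg+90)%180-90
    print("clock",round(float(s["clock"]),2),"tcp",s["tool_pos"].round(4),"yaw",a.round(2),"tilt",np.degrees(np.arccos(-R[2,2])).round(2),"F",s["contact_force"].round(2),"open",round(float(s["opening"]),3))
    print("delta_cm",d.round(2),"turn",t.round(2))
E
python3 -c "
from h import *
go([.492,.341,.14],10.6)"
```

```text
clock 0.9 tcp [0.2661 0.5656 0.2498] yaw 64.8 tilt 0.01 F [ 0.16 -1.06 -0.36] open 1.0
delta_cm [-10.7   30.    10.98] turn 54.2
```

>>> send_rows(
  series=[
    {"delta_pos":[-1.4,3.8,1.4],"turn":6.8,"jaw":0},
    {"delta_pos":[-2.7,7.5,2.8],"turn":13.6,"jaw":0},
    {"delta_pos":[-4.0,11.3,4.1],"turn":20.3,"jaw":0},
    {"delta_pos":[-5.4,15.0,5.5],"turn":27.1,"jaw":0},
    {"delta_pos":[-6.7,18.8,6.9],"turn":33.9,"jaw":0},
    {"delta_pos":[-8.0,22.5,8.3],"turn":40.7,"jaw":0},
    {"delta_pos":[-9.4,26.3,9.7],"turn":47.5,"jaw":0},
    {"delta_pos":[-10.7,30.0,11.0],"turn":54.2,"jaw":0},
  ],
)

```text
clock: 1.57
tool_pos: [0.4905, 0.3422, 0.1404]
eef_rot: [0.996, 0.09, 0.0, -0.0]
contact_force: [-0.1, 0.6, 1.2]
opening: 0.998
```

```bash
python3 -c "
from h import *
go([.492,.341,.052],10.6)"
```

```text
clock 1.57 tcp [0.4905 0.3422 0.1404] yaw 10.29 tilt 0.02 F [-0.13  0.58  1.17] open 0.998
delta_cm [0.12 0.15 8.84] turn -0.31
```

>>> send_rows(
  series=[
    {"delta_pos":[0,0,2.5],"turn":0,"jaw":0},
    {"delta_pos":[0,0,5],"turn":0,"jaw":0},
    {"delta_pos":[0,0,7],"turn":0,"jaw":0},
    {"delta_pos":[0,0,8.4],"turn":0,"jaw":0},
    {"delta_pos":[0,0,8.8],"turn":0,"jaw":0},
    {"delta_pos":[0,0,8.8],"turn":0,"jaw":0},
  ],
)

```text
clock: 2.07
tool_pos: [0.4889, 0.3432, 0.0519]
eef_rot: [0.996, 0.092, -0.001, 0.0]
contact_force: [-0.2, -0.4, 0.8]
opening: 1.002
```

Run:
```python
from h import *
go([.492,.341,.052],10.6)
im=vision.snapshot("scene");cv2.imwrite("pics/s1.png",crop(im,420,120,160,130,5))
```

```text
clock 2.07 tcp [0.4889 0.3432 0.0519] yaw 10.61 tilt 0.11 F [-0.16 -0.39  0.79] open 1.002
delta_cm [ 0.26  0.27 -0.01] turn 0.01
```

View pics/s1.png

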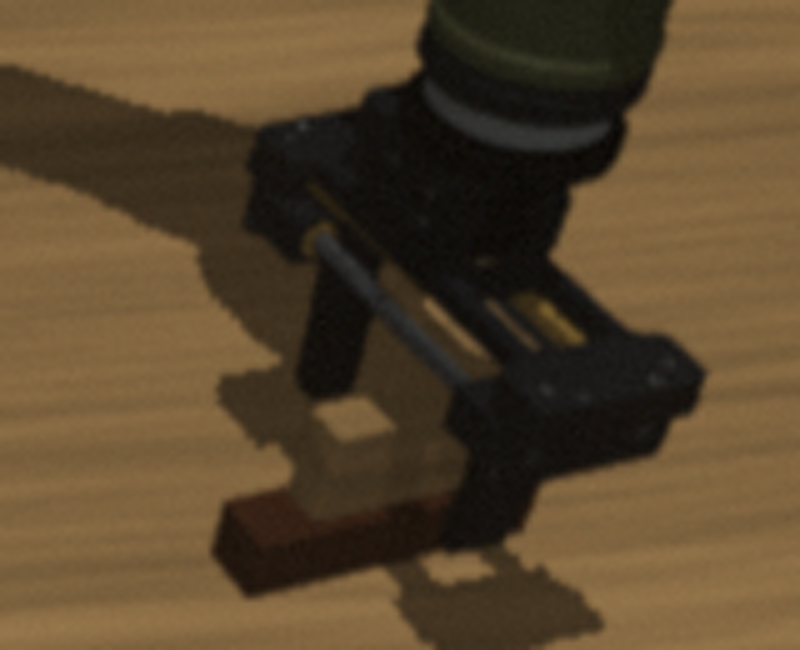

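>>> send_rows(
  series=[
    {"delta_pos":[0.25,0.25,0],"turn":0,"jaw":0.4},
    {"delta_pos":[0.25,0.25,0],"turn":0,"jaw":1},
    {"delta_pos":[0.25,0.25,0],"turn":0,"jaw":1},
    {"delta_pos":[0.25,0.25,0],"turn":0,"jaw":1},
    {"delta_pos":[0.25,0.25,0],"turn":0,"jaw":1},
    {"delta_pos":[0.25,0.25,0],"turn":0,"jaw":1},
    {"delta_pos":[0.25,0.25,0],"turn":0,"jaw":1},
    {"delta_pos":[0.25,0.25,0],"turn":0,"jaw":1},
  ],
  force=45,
)

```text
clock: 2.78
tool_pos: [0.4924, 0.3415, 0.0529]
eef_rot: [0.996, 0.092, 0.0, -0.0]
contact_force: [0.7, -0.2, -0.3]
opening: 0.414
```

```bash
python3 -c "
from h import *
go([.492,.341,.052],10.6)"
```

```text
clock 2.78 tcp [0.4924 0.3415 0.0529] yaw 10.61 tilt 0.01 F [ 0.65 -0.16 -0.35] open 0.414
delta_cm [-0.05  0.05  0.09] turn 0.01
```

>>> send_rows(
  series=[
    {"delta_pos":[0,0,0],"turn":0,"jaw":1},
    {"delta_pos":[0,0,0],"turn":0,"jaw":1},
    {"delta_pos":[0,0,0],"turn":0,"jaw":1},
    {"delta_pos":[0,0,0],"turn":0,"jaw":1},
    {"delta_pos":[0,0,0],"turn":0,"jaw":1},
    {"delta_pos":[0,0,0],"turn":0,"jaw":1},
    {"delta_pos":[0,0,0],"turn":0,"jaw":1},
  ],
)

```text
clock: 3.37
tool_pos: [0.4923, 0.3415, 0.0528]
eef_rot: [0.996, 0.092, -0.0, 0.0]
contact_force: [-0.1, -0.4, 0.6]
opening: 0.244
```

```bash
python3 -c "
from h import *
go([.492,.341,.132],10.6)"
```

```text
clock 3.37 tcp [0.4923 0.3415 0.0528] yaw 10.6 tilt 0.01 F [-0.07 -0.45  0.64] open 0.244
delta_cm [-0.04  0.04 -7.92] turn 0.0
```

>>> send_rows(
  series=[
    {"delta_pos":[0,0,-2],"turn":0,"jaw":1},
    {"delta_pos":[0,0,-4.5],"turn":0,"jaw":1},
    {"delta_pos":[0,0,-7],"turn":0,"jaw":1},
    {"delta_pos":[0,0,-8.7],"turn":0,"jaw":1},
  ],
)

```text
clock: 3.7
tool_pos: [0.4927, 0.3415, 0.1413]
eef_rot: [0.996, 0.092, 0.0, -0.0]
contact_force: [0.1, -0.2, -3.6]
opening: 0.245
```

```bash
python3 -c "
from h import *
go([.4838,.0078,.142],5.2)"
```

```text
clock 3.7 tcp [0.4927 0.3415 0.1413] yaw 10.6 tilt 0.06 F [ 0.12 -0.21 -3.55] open 0.245
delta_cm [-7.01 32.64 -0.08] turn 5.4
```

>>> send_rows(
  series=[
    {"delta_pos":[-0.6,2.6,0],"turn":0.7,"jaw":1},
    {"delta_pos":[-1.4,6.6,0],"turn":1.4,"jaw":1},
    {"delta_pos":[-2.3,10.7,0],"turn":2.1,"jaw":1},
    {"delta_pos":[-3.2,14.8,0],"turn":2.8,"jaw":1},
    {"delta_pos":[-4.1,18.9,0],"turn":3.5,"jaw":1},
    {"delta_pos":[-5,23,0],"turn":4.2,"jaw":1},
    {"delta_pos":[-5.8,27,0],"turn":4.9,"jaw":1},
    {"delta_pos":[-6.6,30.6,0],"turn":5.4,"jaw":1},
  ],
)

```text
clock: 4.37
tool_pos: [0.4833, 0.0256, 0.1397]
eef_rot: [0.999, 0.045, -0.0, 0.0]
contact_force: [0.4, -0.4, -3.4]
opening: 0.248
```

>>> send_rows(
  series=[
    {"delta_pos":[-0.3,1.9,0],"turn":0,"jaw":1},
    {"delta_pos":[-0.3,1.9,0],"turn":0,"jaw":1},
    {"delta_pos":[-0.3,1.9,0],"turn":0,"jaw":1},
    {"delta_pos":[-0.3,1.9,0],"turn":0,"jaw":1},
  ],
)

```text
clock: 4.7
tool_pos: [0.4828, 0.0105, 0.1397]
eef_rot: [0.999, 0.046, 0.0, -0.001]
contact_force: [-0.7, 0.4, -3.4]
opening: 0.246
```

Run:
```python
from h import *
go([.4838,.0078,.083],5.2)
for n in("scene","top"):
    im=vision.snapshot(n);cv2.imwrite(f"pics/{n}2.png",im)
```

```text
clock 4.7 tcp [0.4828 0.0105 0.1397] yaw 5.27 tilt 0.07 F [-0.66  0.43 -3.42] open 0.246
delta_cm [0.07 0.28 5.67] turn 0.07
```

View pics/scene2.png

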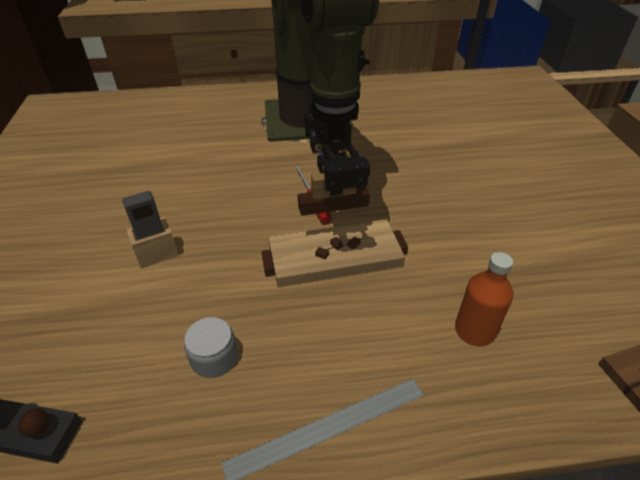

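>>> send_rows(
  series=[
    {"delta_pos":[0.1,0.3,2],"turn":0,"jaw":1},
    {"delta_pos":[0.1,0.3,4],"turn":0,"jaw":1},
    {"delta_pos":[0.1,0.3,5.2],"turn":0,"jaw":1},
    {"delta_pos":[0.1,0.3,5.5],"turn":0,"jaw":1},
    {"delta_pos":[0.1,0.3,5.5],"turn":0,"jaw":1},
    {"delta_pos":[0.1,0.3,5.5],"turn":0,"jaw":1},
  ],
)

```text
clock: 5.3
tool_pos: [0.4842, 0.0073, 0.0851]
eef_rot: [0.999, 0.046, 0.0, -0.0]
contact_force: [0.1, 0.7, -3.5]
opening: 0.243
```

Run:
```python
from h import *
go([.5913,.0176,.083],5.2)
im=vision.snapshot("scene");cv2.imwrite(f"pics/s3.png",crop(im,250,150,160,130,5))
```

```text
clock 5.3 tcp [0.4842 0.0073 0.0851] yaw 5.29 tilt 0.03 F [ 0.05  0.71 -3.48] open 0.243
delta_cm [10.76 -0.04  0.22] turn 0.09
```

View pics/s3.png

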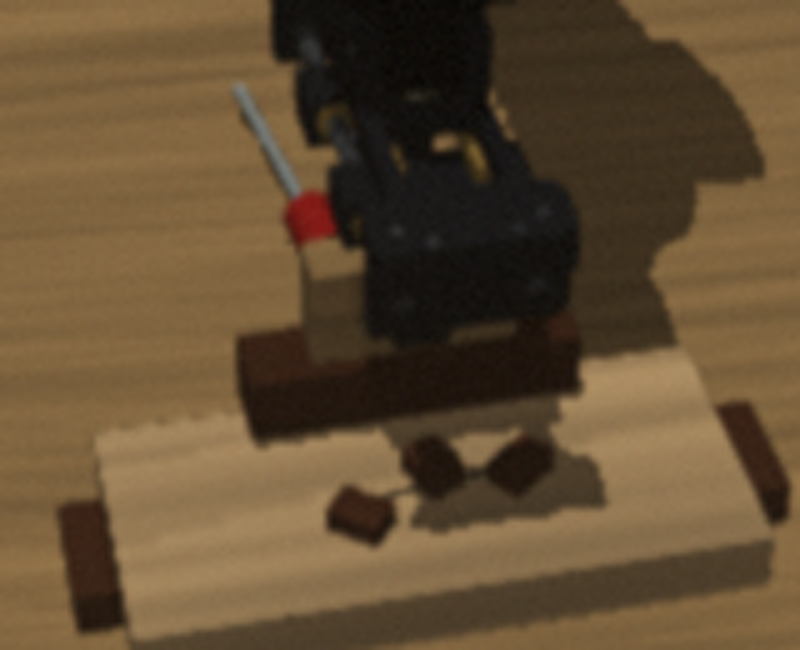

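>>> send_rows(
  series=[
    {"delta_pos":[0.4,0,0.15],"turn":0,"jaw":1},
    {"delta_pos":[1.1,0,0.15],"turn":0,"jaw":1},
    {"delta_pos":[1.8,0,0.15],"turn":0,"jaw":1},
    {"delta_pos":[2.5,0,0.15],"turn":0,"jaw":1},
    {"delta_pos":[3.2,0,0.15],"turn":0,"jaw":1},
    {"delta_pos":[3.9,0,0.15],"turn":0,"jaw":1},
    {"delta_pos":[4.6,0,0.15],"turn":0,"jaw":1},
    {"delta_pos":[5.3,0,0.15],"turn":0,"jaw":1},
  ],
)

```text
clock: 6.02
tool_pos: [0.5373, 0.0113, 0.0833]
eef_rot: [0.999, 0.045, -0.0, -0.0]
contact_force: [-0.6, 0.1, -3.8]
opening: 0.245
```

Run:
```python
from h import *
go([.5913,.0176,.083],5.2)
im=vision.snapshot("scene");cv2.imwrite(f"pics/s4.png",crop(im,250,170,160,130,5))
```

```text
clock 6.02 tcp [0.5373 0.0113 0.0833] yaw 5.2 tilt 0.01 F [-0.57  0.14 -3.84] open 0.245
delta_cm [ 5.43 -0.14  0.03] turn -0.0
```

View pics/s4.png

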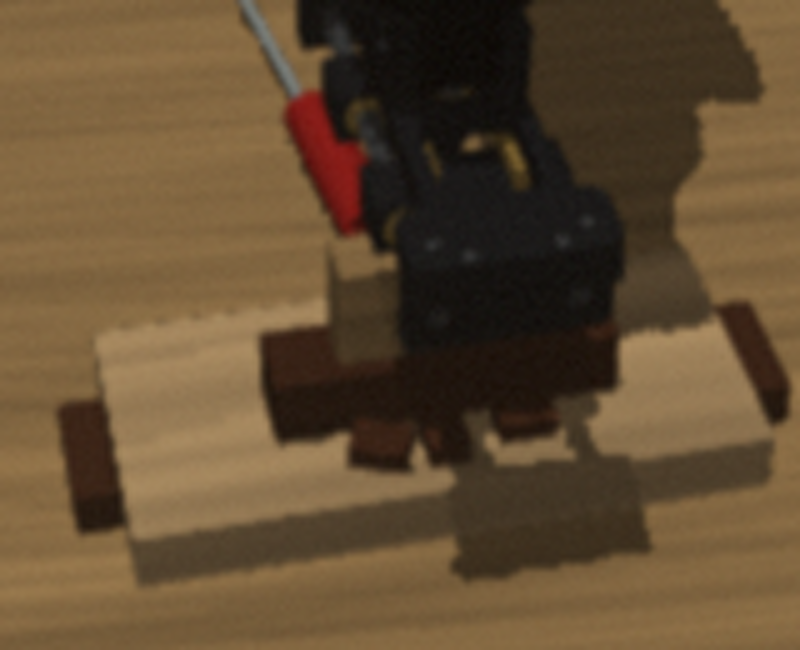

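Chips are pushed evenly along the foot (around px (325–355, 256) in the scene). Continue over the edge.

>>> send_rows(
  series=[
    {"delta_pos":[0.7,0,0.03],"turn":0,"jaw":1},
    {"delta_pos":[1.4,0,0.03],"turn":0,"jaw":1},
    {"delta_pos":[2.1,0,0.03],"turn":0,"jaw":1},
    {"delta_pos":[2.8,0,0.03],"turn":0,"jaw":1},
    {"delta_pos":[3.5,0,0.03],"turn":0,"jaw":1},
    {"delta_pos":[4.2,0,0.03],"turn":0,"jaw":1},
    {"delta_pos":[4.9,0,0.03],"turn":0,"jaw":1},
    {"delta_pos":[5.6,0,0.03],"turn":0,"jaw":1},
  ],
)

```text
clock: 6.73
tool_pos: [0.5931, 0.0164, 0.083]
eef_rot: [0.999, 0.045, -0.0, -0.0]
contact_force: [0.5, 0.2, -3.6]
opening: 0.241
```

Run:
```python
from h import *
go([.5913,.0176,.083],5.2)
im=vision.snapshot("scene");cv2.imwrite(f"pics/s5.png",crop(im,250,190,160,130,5))
```

```text
clock 6.73 tcp [0.5931 0.0164 0.083 ] yaw 5.2 tilt 0.0 F [ 0.53  0.22 -3.58] open 0.241
delta_cm [-0.17 -0.14  0.  ] turn 0.0
```

View pics/s5.png

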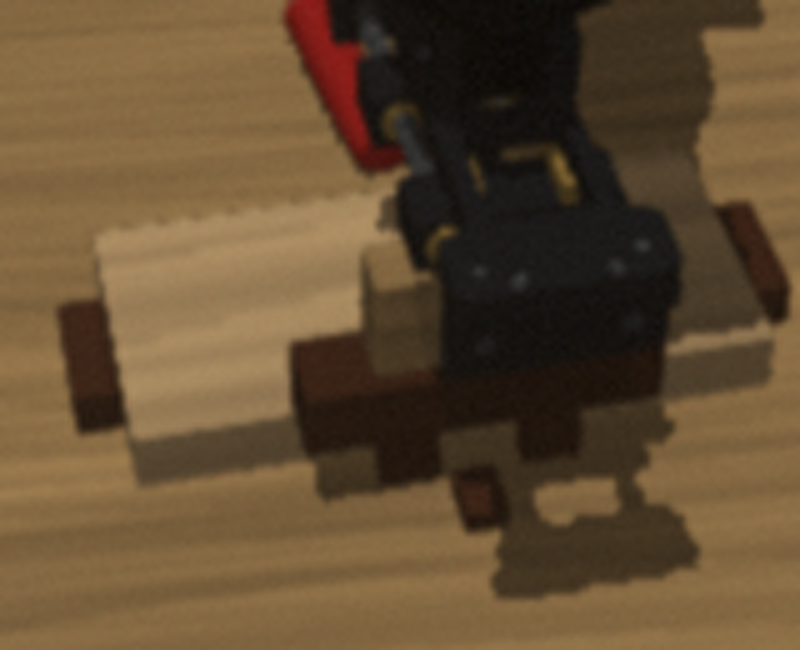

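>>> send_rows(
  series=[
    {"delta_pos":[0.6,0,0],"turn":0,"jaw":1},
    {"delta_pos":[1.2,0,0],"turn":0,"jaw":1},
    {"delta_pos":[1.8,0,0],"turn":0,"jaw":1},
    {"delta_pos":[2.2,0,0],"turn":0,"jaw":1},
    {"delta_pos":[2.2,0,0],"turn":0,"jaw":1},
    {"delta_pos":[2.2,0,0],"turn":0,"jaw":1},
  ],
)

```text
clock: 7.28
tool_pos: [0.6143, 0.0184, 0.083]
eef_rot: [0.999, 0.045, -0.0, -0.0]
contact_force: [-0.5, -0.0, -3.8]
opening: 0.247
```

Run:
```python
from h import *
go([.5913,.0176,.083],5.2)
im=vision.snapshot("scene");cv2.imwrite(f"pics/s6.png",crop(im,250,190,160,130,5))
im=vision.snapshot("top");cv2.imwrite(f"pics/t6.png",crop(im,220,170,160,130,5))
```

```text
clock 7.28 tcp [0.6143 0.0184 0.083 ] yaw 5.2 tilt 0.01 F [-0.55 -0.02 -3.77] open 0.247
delta_cm [-2.3  -0.13 -0.  ] turn 0.0
```

View pics/s6.png

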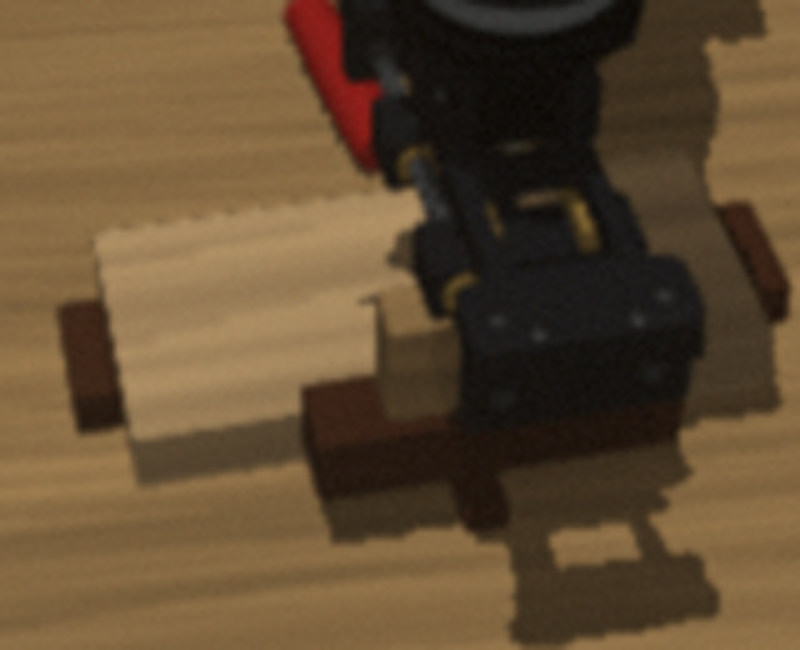

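View pics/t6.png

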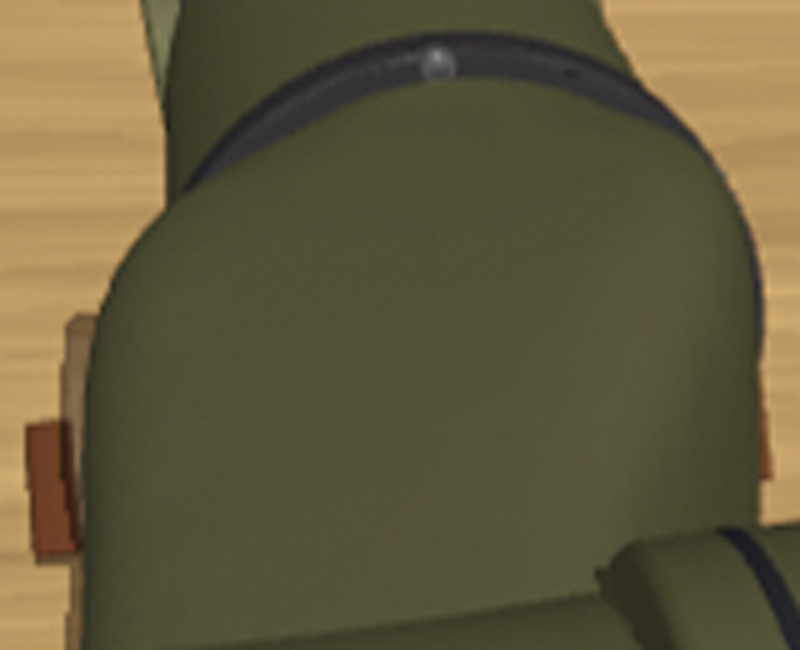

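>>> send_rows(
  series=[
    {"delta_pos":[0,0,-2.5],"turn":0,"jaw":1},
    {"delta_pos":[0,0,-5.5],"turn":0,"jaw":1},
    {"delta_pos":[0,0,-8],"turn":0,"jaw":1},
    {"delta_pos":[0,0,-10],"turn":0,"jaw":1},
    {"delta_pos":[0,0,-10],"turn":0,"jaw":1},
  ],
)

```text
clock: 7.8
tool_pos: [0.6167, 0.0184, 0.1873]
eef_rot: [0.999, 0.045, 0.004, -0.0]
contact_force: [1.0, -0.0, -2.7]
opening: 0.242
```

Run:
```python
from h import *
go([.492,.341,.18],10.6)
im=vision.snapshot("scene");cv2.imwrite(f"pics/s7.png",crop(im,250,190,160,130,5))
```

```text
clock 7.8 tcp [0.6167 0.0184 0.1873] yaw 5.18 tilt 0.45 F [ 0.97 -0.03 -2.66] open 0.242
delta_cm [ -9.51 -33.26   0.65] turn -5.42
```

View pics/s7.png

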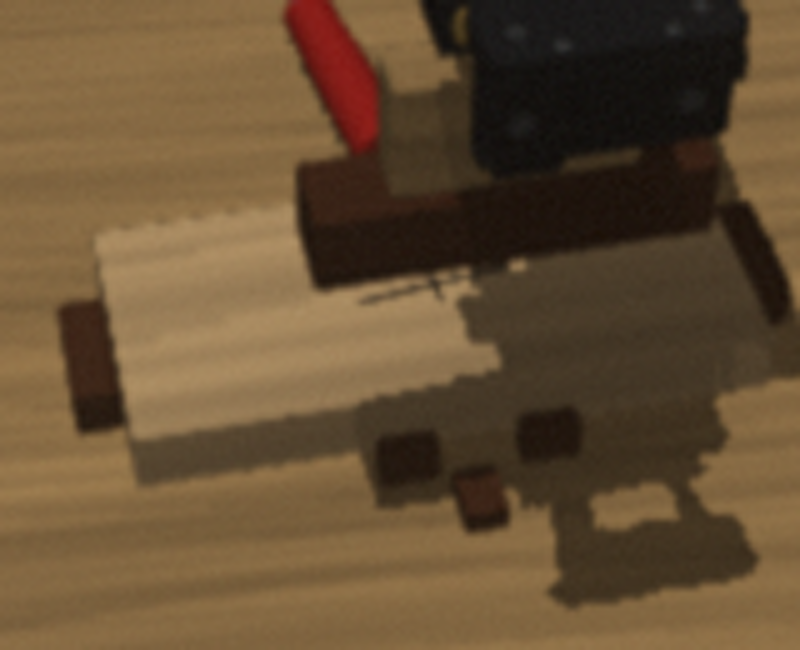

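>>> send_rows(
  series=[
    {"delta_pos":[-0.6,-2.4,0.1],"turn":0,"jaw":1},
    {"delta_pos":[-1.7,-6.2,0.2],"turn":-1,"jaw":1},
    {"delta_pos":[-2.8,-10.0,0.3],"turn":-2,"jaw":1},
    {"delta_pos":[-4,-14,0.4],"turn":-3,"jaw":1},
    {"delta_pos":[-5.1,-18,0.6],"turn":-4,"jaw":1},
    {"delta_pos":[-6.2,-22,0.6],"turn":-5,"jaw":1},
    {"delta_pos":[-7.3,-26,0.6],"turn":-5.4,"jaw":1},
    {"delta_pos":[-8.5,-30,0.6],"turn":-5.4,"jaw":1},
  ],
)

```text
clock: 8.52
tool_pos: [0.5004, 0.3102, 0.175]
eef_rot: [0.996, 0.093, -0.002, 0.001]
contact_force: [1.1, -0.3, -4.1]
opening: 0.243
```

Run:
```python
from h import *
print(back("scene",[250+437.5/5-.4,190+288/5-.4],.028))
go([.492,.341,.12],10.6)
```

```text
[[0.530589   0.01038512 0.028     ]]
clock 8.52 tcp [0.5004 0.3102 0.175 ] yaw 10.62 tilt 0.2 F [ 1.09 -0.29 -4.11] open 0.243
delta_cm [-0.24 -3.19  5.5 ] turn 0.02
```

>>> send_rows(
  series=[
    {"delta_pos":[-0.5,-2.6,1.5],"turn":0,"jaw":1},
    {"delta_pos":[-0.5,-2.8,4],"turn":0,"jaw":1},
    {"delta_pos":[-0.5,-2.8,7],"turn":0,"jaw":1},
    {"delta_pos":[-0.5,-2.8,9.5],"turn":0,"jaw":1},
    {"delta_pos":[-0.5,-2.8,11.0],"turn":0,"jaw":1},
    {"delta_pos":[-0.5,-2.8,11.4],"turn":0,"jaw":1},
    {"delta_pos":[-0.5,-2.8,11.4],"turn":0,"jaw":1},
    {"delta_pos":[-0.5,-2.8,11.4],"turn":0,"jaw":1},
  ],
)

```text
clock: 9.18
tool_pos: [0.4923, 0.3357, 0.0628]
eef_rot: [0.996, 0.092, -0.0, 0.0]
contact_force: [-0.1, -0.2, -3.0]
opening: 0.246
```

Run:
```python
from h import *
go([.492,.341,.053],10.6)
```

```text
clock 9.18 tcp [0.4923 0.3357 0.0628] yaw 10.59 tilt 0.03 F [-0.1  -0.21 -3.02] open 0.246
delta_cm [ 0.07 -0.52  0.98] turn -0.01
```

>>> send_rows(
  series=[
    {"delta_pos":[0,0,0.4],"turn":0,"jaw":1},
    {"delta_pos":[0,0,0.7],"turn":0,"jaw":1},
    {"delta_pos":[0,0,0.9],"turn":0,"jaw":1},
    {"delta_pos":[0,0,1.0],"turn":0,"jaw":1},
    {"delta_pos":[0,0,1.05],"turn":0,"jaw":1},
    {"delta_pos":[0,0,1.05],"turn":0,"jaw":1},
    {"delta_pos":[0,0,1.05],"turn":0,"jaw":1},
  ],
)

```text
clock: 9.77
tool_pos: [0.4926, 0.336, 0.0528]
eef_rot: [0.996, 0.092, 0.0, -0.0]
contact_force: [-0.6, -0.5, -2.2]
opening: 0.244
```

Run:
```python
from h import *
go([.492,.341,.053],10.6)
```

```text
clock 9.77 tcp [0.4926 0.336  0.0528] yaw 10.6 tilt 0.02 F [-0.62 -0.52 -2.19] open 0.244
delta_cm [ 0.04 -0.5  -0.02] turn 0.0
```

Touching (force dropping). Release.

>>> send_rows(
  series=[
    {"delta_pos":[0,0,0.05],"turn":0,"jaw":1},
    {"delta_pos":[0,0,0.05],"turn":0,"jaw":0},
    {"delta_pos":[0,0,0.05],"turn":0,"jaw":0},
    {"delta_pos":[0,0,0.05],"turn":0,"jaw":0},
    {"delta_pos":[0,0,0.05],"turn":0,"jaw":0},
    {"delta_pos":[0,0,0.05],"turn":0,"jaw":0},
    {"delta_pos":[0,0,0.05],"turn":0,"jaw":0},
    {"delta_pos":[0,0,0.05],"turn":0,"jaw":0},
  ],
)

```text
clock: 10.43
tool_pos: [0.4925, 0.3359, 0.0521]
eef_rot: [0.996, 0.092, 0.0, -0.0]
contact_force: [-0.4, -0.3, 0.4]
opening: 0.749
```

>>> send_rows(
  series=[
    {"delta_pos":[0,0,0],"turn":0,"jaw":0},
    {"delta_pos":[0,0,0],"turn":0,"jaw":0},
    {"delta_pos":[0,0,0],"turn":0,"jaw":0},
    {"delta_pos":[0,0,-2],"turn":0,"jaw":0},
    {"delta_pos":[0,0,-6],"turn":0,"jaw":0},
    {"delta_pos":[0,0,-10],"turn":0,"jaw":0},
    {"delta_pos":[0,0,-14],"turn":0,"jaw":0},
    {"delta_pos":[0,0,-18],"turn":0,"jaw":0},
  ],
)

```text
clock: 11.1
tool_pos: [0.492, 0.3356, 0.2339]
eef_rot: [0.996, 0.092, -0.0, 0.0]
contact_force: [1.0, 0.4, -0.0]
opening: 1.001
```

Run:
```python
from h import *
go([.482,-.325,.24],20.5)
im=vision.snapshot("scene");cv2.imwrite(f"pics/s8.png",im)
t=vision.snapshot("top");cv2.imwrite("pics/t8.png",t)
cv2.imwrite("pics/t8c.png",crop(t,220,200,160,105,5))
```

```text
clock 11.1 tcp [0.492  0.3356 0.2339] yaw 10.6 tilt 0.03 F [ 0.97  0.41 -0.  ] open 1.001
delta_cm [-13.14  64.75  -0.59] turn -9.9
```

View pics/s8.png

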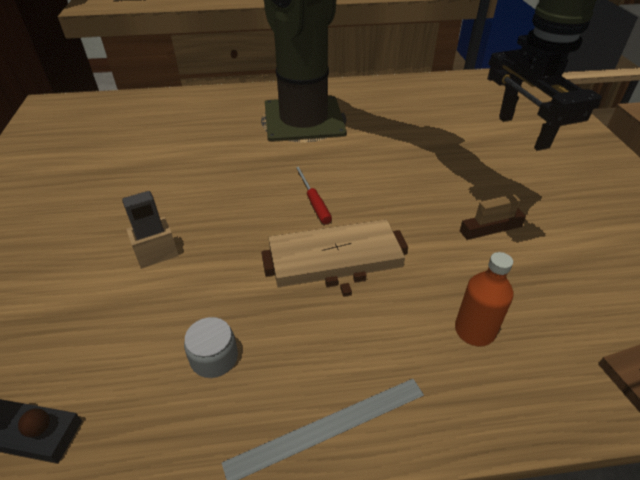

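View pics/t8c.png

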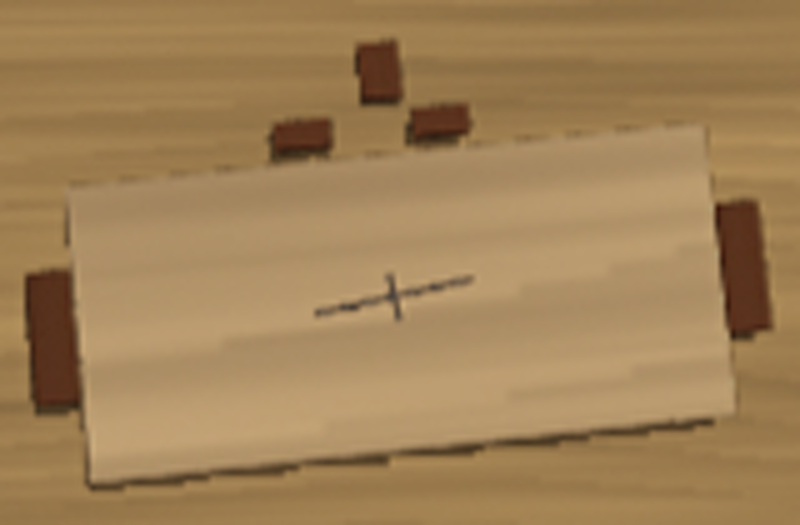

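Run:
```python
from h import *
L=cb([(315,314),(394,296),(473,278)],220,200,5,.028);print(L.round(4));e=L[2]-L[0];print(np.linalg.norm(e),np.degrees(np.arctan2(e[1],e[0]))+90)
for n,f,(u,v,w,h),k in(("scene","s8",(100,170,100,110),5),("top","t8",(440,240,100,75),8)):
    im=cv2.imread(f"pics/{f}.png");c=crop(im,u,v,w,h,k)
    B=box(.480,-.3325,np.radians(20.3),.028,.05,.062,.14);poly(c,n,B[4:],k,u,v,(0,255,0));
    poly(c,n,B[[0,4,5,1]],k,u,v,(0,255,0));poly(c,n,B[[2,6,7,3]],k,u,v,(0,255,0))
    H=box(.480,-.3325,np.radians(20.3),.05,.072,0,.062);poly(c,n,H[4:],k,u,v,(255,0,0));poly(c,n,H[:4],k,u,v,(255,0,0))
    cv2.imwrite(f"pics/ov_{n}.png",c)
```

```text
[[ 0.5258  0.0402  0.028 ]
 [ 0.532   0.0109  0.028 ]
 [ 0.5382 -0.0185  0.028 ]]
0.05995089544819235 11.980265710064117
```

View pics/ov_scene.png

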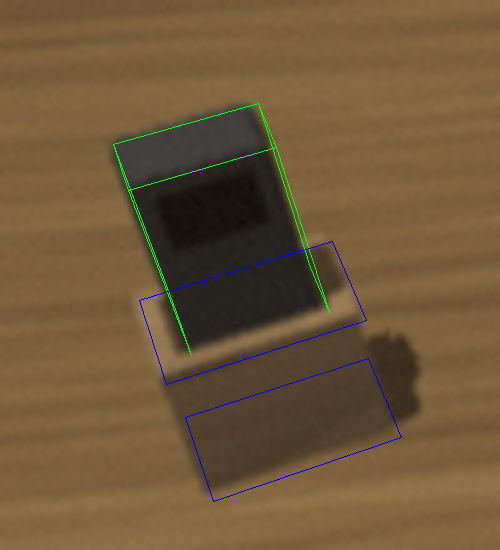

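View pics/ov_top.png

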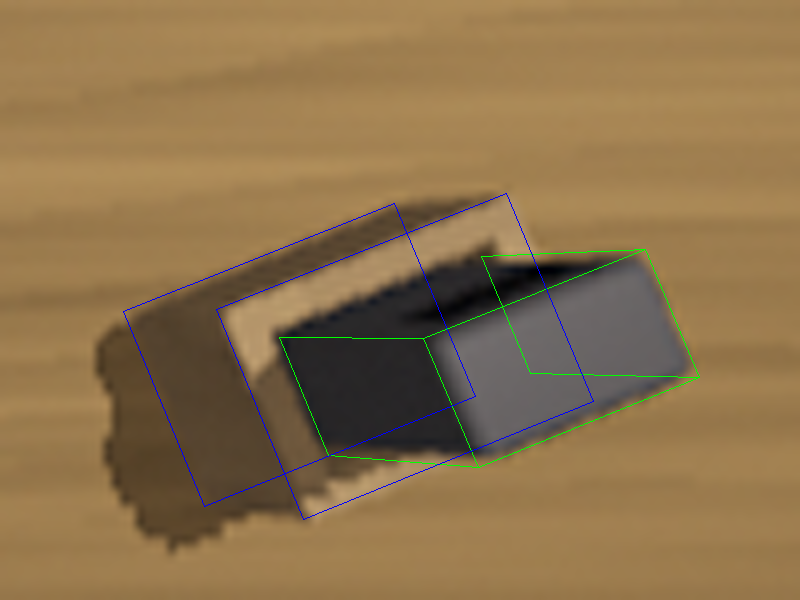

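>>> send_rows(
  series=[
    {"delta_pos":[-0.5,2.5,0],"turn":-1,"jaw":0},
    {"delta_pos":[-1.3,6.5,0],"turn":-2,"jaw":0},
    {"delta_pos":[-2.1,10.5,0],"turn":-3,"jaw":0},
    {"delta_pos":[-2.9,14.5,0],"turn":-4,"jaw":0},
    {"delta_pos":[-3.7,18.5,0],"turn":-5,"jaw":0},
    {"delta_pos":[-4.6,22.5,0],"turn":-6,"jaw":0},
    {"delta_pos":[-5.4,26.5,0],"turn":-7,"jaw":0},
    {"delta_pos":[-6.2,30.5,0],"turn":-8,"jaw":0},
  ],
)

```text
clock: 11.87
tool_pos: [0.4868, 0.0228, 0.2316]
eef_rot: [0.987, 0.162, -0.0, -0.0]
contact_force: [1.8, 0.2, -0.2]
opening: 1.004
```

```bash
python3 -c "
from h import *
go([.480,-.332,.24],20.5)"
```

```text
clock 11.87 tcp [0.4868 0.0228 0.2316] yaw 18.68 tilt 0.04 F [ 1.77  0.21 -0.2 ] open 1.004
delta_cm [-12.01  33.4   -0.84] turn -1.82
```

>>> send_rows(
  series=[
    {"delta_pos":[-1.3,3.7,0],"turn":-1,"jaw":0},
    {"delta_pos":[-2.6,7.4,0],"turn":-1.8,"jaw":0},
    {"delta_pos":[-3.9,11.1,0],"turn":-1.8,"jaw":0},
    {"delta_pos":[-5.3,15,0],"turn":-1.8,"jaw":0},
    {"delta_pos":[-6.6,18.7,0],"turn":-1.8,"jaw":0},
    {"delta_pos":[-7.9,22.4,0],"turn":-1.8,"jaw":0},
    {"delta_pos":[-9.2,26,0],"turn":-1.8,"jaw":0},
    {"delta_pos":[-10.5,29.4,0],"turn":-1.8,"jaw":0},
  ],
)

```text
clock: 12.53
tool_pos: [0.4811, -0.2897, 0.2314]
eef_rot: [0.984, 0.177, -0.0, -0.0]
contact_force: [1.0, 0.7, -0.2]
opening: 0.997
```

>>> send_rows(
  series=[
    {"delta_pos":[-0.6,1.9,0],"turn":0,"jaw":0},
    {"delta_pos":[-0.7,2.1,0],"turn":0,"jaw":0},
    {"delta_pos":[-0.7,2.1,0],"turn":0,"jaw":0},
    {"delta_pos":[-0.7,2.1,0],"turn":0,"jaw":0},
  ],
)

```text
clock: 12.87
tool_pos: [0.4827, -0.3077, 0.2315]
eef_rot: [0.984, 0.178, -0.0, -0.001]
contact_force: [-0.2, -0.5, -0.1]
opening: 0.994
```

```bash
python3 -c "
from h import *
go([.480,-.332,.24],20.5)"
```

```text
clock 12.87 tcp [ 0.4827 -0.3077  0.2315] yaw 20.49 tilt 0.12 F [-0.19 -0.49 -0.05] open 0.994
delta_cm [-1.1   2.18 -0.85] turn -0.01
```

>>> send_rows(
  series=[
    {"delta_pos":[-1.1,2.2,0],"turn":0,"jaw":0},
    {"delta_pos":[-1.1,2.2,0],"turn":0,"jaw":0},
    {"delta_pos":[-1.1,2.2,1],"turn":0,"jaw":0},
    {"delta_pos":[-1.1,2.2,2.5],"turn":0,"jaw":0},
    {"delta_pos":[-1.1,2.2,4],"turn":0,"jaw":0},
    {"delta_pos":[-1.1,2.2,5],"turn":0,"jaw":0},
    {"delta_pos":[-1.1,2.2,5],"turn":0,"jaw":0},
    {"delta_pos":[-1.1,2.2,5],"turn":0,"jaw":0},
  ],
)

```text
clock: 13.53
tool_pos: [0.4801, -0.3325, 0.1815]
eef_rot: [0.984, 0.178, -0.0, -0.001]
contact_force: [-0.5, -0.1, 1.3]
opening: 1.001
```

Run:
```python
from h import *
go([.480,-.332,.10],20.5)
im=vision.snapshot("scene");cv2.imwrite("pics/s9.png",crop(im,80,80,140,190,4))
```

```text
clock 13.53 tcp [ 0.4801 -0.3325  0.1815] yaw 20.5 tilt 0.11 F [-0.46 -0.05  1.31] open 1.001
delta_cm [ 0.01 -0.03  8.15] turn 0.0
```

View pics/s9.png

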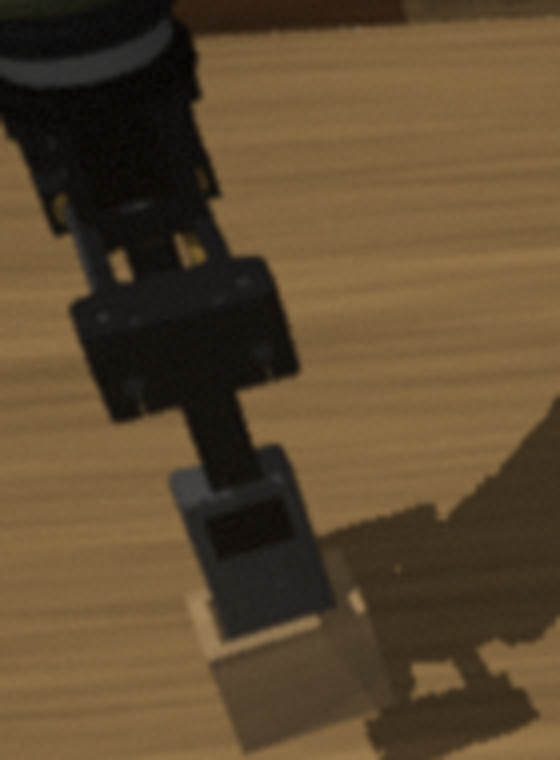

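>>> send_rows(
  series=[
    {"delta_pos":[0,0,2],"turn":0,"jaw":0},
    {"delta_pos":[0,0,4],"turn":0,"jaw":0},
    {"delta_pos":[0,0,6],"turn":0,"jaw":0},
    {"delta_pos":[0,0,7.5],"turn":0,"jaw":0},
    {"delta_pos":[0,0,8.1],"turn":0,"jaw":0},
    {"delta_pos":[0,0,8.1],"turn":0,"jaw":0},
    {"delta_pos":[0,0,8.1],"turn":0,"jaw":0},
  ],
)

```text
clock: 14.17
tool_pos: [0.4806, -0.3342, 0.1018]
eef_rot: [0.984, 0.177, 0.001, 0.0]
contact_force: [-0.3, 0.6, 0.3]
opening: 1.001
```

Run:
```python
from h import *
go([.480,-.332,.10],20.5)
```

```text
clock 14.17 tcp [ 0.4806 -0.3342  0.1018] yaw 20.41 tilt 0.07 F [-0.29  0.57  0.35] open 1.001
delta_cm [ 0.02 -0.23  0.18] turn -0.09
```

>>> send_rows(
  series=[
    {"delta_pos":[0,-0.2,0.1],"turn":0,"jaw":0.5},
    {"delta_pos":[0,-0.2,0.1],"turn":0,"jaw":1},
    {"delta_pos":[0,-0.2,0.1],"turn":0,"jaw":1},
    {"delta_pos":[0,-0.2,0.1],"turn":0,"jaw":1},
    {"delta_pos":[0,-0.2,0.1],"turn":0,"jaw":1},
    {"delta_pos":[0,-0.2,0.1],"turn":0,"jaw":1},
    {"delta_pos":[0,-0.2,0.1],"turn":0,"jaw":1},
    {"delta_pos":[0,-0.2,0.1],"turn":0,"jaw":1},
  ],
  force=45,
)

```text
clock: 14.83
tool_pos: [0.4793, -0.3322, 0.1001]
eef_rot: [0.984, 0.177, 0.0, -0.0]
contact_force: [0.5, -0.4, -0.8]
opening: 0.416
```

>>> send_rows(
  series=[
    {"delta_pos":[0,0,0],"turn":0,"jaw":1},
    {"delta_pos":[0,0,0],"turn":0,"jaw":1},
    {"delta_pos":[0,0,0],"turn":0,"jaw":1},
    {"delta_pos":[0,0,0],"turn":0,"jaw":1},
    {"delta_pos":[0,0,0],"turn":0,"jaw":1},
    {"delta_pos":[0,0,0],"turn":0,"jaw":1},
  ],
)

```text
clock: 15.33
tool_pos: [0.4793, -0.3321, 0.1]
eef_rot: [0.984, 0.177, -0.0, -0.0]
contact_force: [-0.9, 0.7, -0.9]
opening: 0.316
```

Run:
```python
from h import *
go([.480,-.332,.20],20.5)
```

```text
clock 15.33 tcp [ 0.4793 -0.3321  0.1   ] yaw 20.4 tilt 0.01 F [-0.95  0.66 -0.95] open 0.316
delta_cm [  0.07   0.01 -10.  ] turn -0.1
```

>>> send_rows(
  series=[
    {"delta_pos":[0,0,-1],"turn":0,"jaw":1},
    {"delta_pos":[0,0,-3],"turn":0,"jaw":1},
    {"delta_pos":[0,0,-5],"turn":0,"jaw":1},
    {"delta_pos":[0,0,-7],"turn":0,"jaw":1},
    {"delta_pos":[0,0,-9],"turn":0,"jaw":1},
    {"delta_pos":[0,0,-10],"turn":0,"jaw":1},
    {"delta_pos":[0,0,-10],"turn":0,"jaw":1},
  ],
)

```text
clock: 15.92
tool_pos: [0.4805, -0.3329, 0.2026]
eef_rot: [0.984, 0.177, 0.002, 0.002]
contact_force: [0.7, -0.1, -2.5]
opening: 0.314
```

Run:
```python
from h import *
go([.5315,.0108,.20],12)
im=vision.snapshot("scene");cv2.imwrite("pics/s10.png",crop(im,80,80,140,190,4))
```

```text
clock 15.92 tcp [ 0.4805 -0.3329  0.2026] yaw 20.39 tilt 0.27 F [ 0.69 -0.14 -2.49] open 0.314
delta_cm [ 16.76 -30.43   0.2 ] turn 8.39
```

View pics/s10.png

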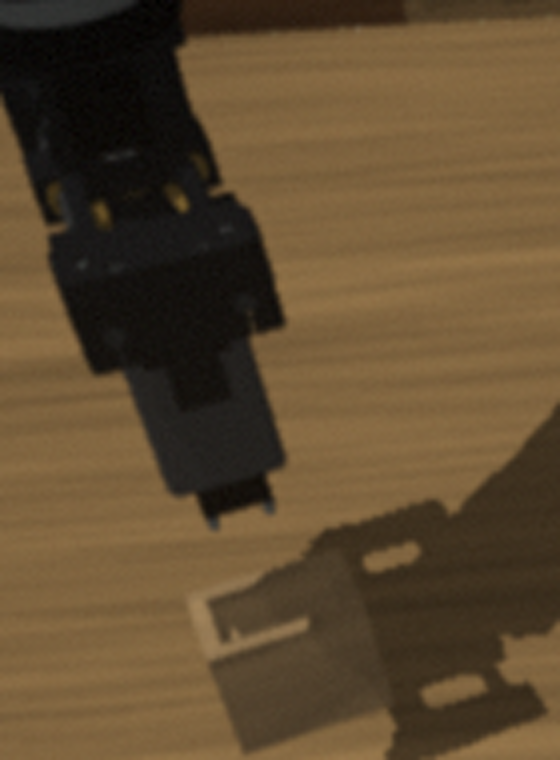

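>>> send_rows(
  series=[
    {"delta_pos":[1.4,-2.6,0],"turn":1,"jaw":1},
    {"delta_pos":[3.3,-6,0],"turn":2,"jaw":1},
    {"delta_pos":[5.2,-9.5,0],"turn":3,"jaw":1},
    {"delta_pos":[7.2,-13,0],"turn":4,"jaw":1},
    {"delta_pos":[9.1,-16.5,0],"turn":5,"jaw":1},
    {"delta_pos":[11,-20,0],"turn":6,"jaw":1},
    {"delta_pos":[12.9,-23.4,0],"turn":7,"jaw":1},
    {"delta_pos":[14.6,-26.5,0],"turn":8.4,"jaw":1},
  ],
)

```text
clock: 16.63
tool_pos: [0.5229, -0.0301, 0.1987]
eef_rot: [0.994, 0.105, -0.001, -0.0]
contact_force: [-0.4, 0.4, -2.7]
opening: 0.317
```

>>> send_rows(
  series=[
    {"delta_pos":[1.1,-2.3,0],"turn":0,"jaw":1},
    {"delta_pos":[1.5,-3.8,0],"turn":0,"jaw":1},
    {"delta_pos":[1.5,-3.8,0],"turn":0,"jaw":1},
    {"delta_pos":[1.5,-3.8,0],"turn":0,"jaw":1},
    {"delta_pos":[1.5,-3.8,0],"turn":0,"jaw":1},
  ],
)

```text
clock: 17.05
tool_pos: [0.5297, 0.0057, 0.1992]
eef_rot: [0.995, 0.104, -0.001, 0.001]
contact_force: [-0.3, -0.3, -1.3]
opening: 0.314
```

Run:
```python
from h import *
go([.5315,.0108,.14],12)
```

```text
clock 17.05 tcp [0.5297 0.0057 0.1992] yaw 11.91 tilt 0.15 F [-0.3 -0.3 -1.3] open 0.314
delta_cm [ 0.3  -0.47  5.92] turn -0.09
```

>>> send_rows(
  series=[
    {"delta_pos":[0.3,-0.45,1],"turn":0,"jaw":1},
    {"delta_pos":[0.3,-0.45,2.5],"turn":0,"jaw":1},
    {"delta_pos":[0.3,-0.45,4.5],"turn":0,"jaw":1},
    {"delta_pos":[0.3,-0.45,5.9],"turn":0,"jaw":1},
    {"delta_pos":[0.3,-0.45,6.4],"turn":0,"jaw":1},
    {"delta_pos":[0.3,-0.45,6.4],"turn":0,"jaw":1},
    {"delta_pos":[0.3,-0.45,6.4],"turn":0,"jaw":1},
    {"delta_pos":[0.3,-0.45,6.4],"turn":0,"jaw":1},
  ],
)

```text
clock: 17.72
tool_pos: [0.5331, 0.0121, 0.1367]
eef_rot: [0.995, 0.104, 0.001, 0.0]
contact_force: [-0.4, -0.3, -1.4]
opening: 0.315
```

Run:
```python
from h import *
go([.5315,.0108,.12],12)
im=vision.snapshot("scene");cv2.imwrite("pics/s11.png",crop(im,285,150,100,130,6)[:,:,:])
im2=vision.snapshot("scene");cv2.imwrite("pics/s11.png",crop(im2,295,200,80,60,10))
s=r.get_state()
print(proj("scene",[s["tool_pos"]-[0,0,.09],[.5315,.0108,.028]]))
```

```text
clock 17.72 tcp [0.5331 0.0121 0.1367] yaw 11.96 tilt 0.08 F [-0.45 -0.35 -1.4 ] open 0.315
delta_cm [-0.19  0.09  1.67] turn -0.04
[[338.54008881 240.83919518]
 [337.38974592 247.51801265]]
```

View pics/s11.png

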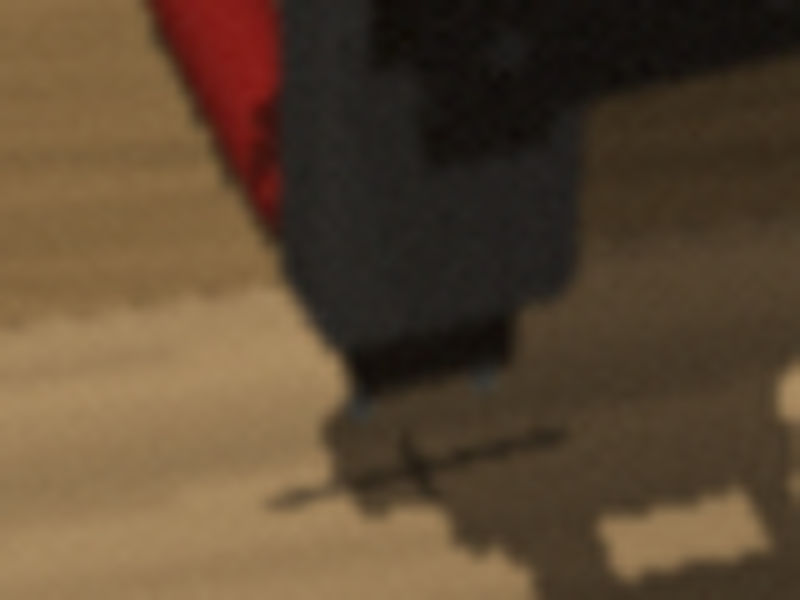

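>>> send_rows(
  series=[
    {"delta_pos":[-0.16,0,0.5],"turn":0,"jaw":1},
    {"delta_pos":[-0.16,0,1],"turn":0,"jaw":1},
    {"delta_pos":[-0.16,0,1.4],"turn":0,"jaw":1},
    {"delta_pos":[-0.16,0,1.6],"turn":0,"jaw":1},
    {"delta_pos":[-0.16,0,1.8],"turn":0,"jaw":1},
    {"delta_pos":[-0.16,0,2.0],"turn":0,"jaw":1},
    {"delta_pos":[-0.16,0,2.0],"turn":0,"jaw":1},
    {"delta_pos":[-0.16,0,2.0],"turn":0,"jaw":1},
  ],
)

```text
clock: 18.48
tool_pos: [0.5308, 0.0121, 0.1161]
eef_rot: [0.995, 0.105, -0.0, -0.0]
contact_force: [-0.6, 1.2, 0.5]
opening: 0.312
```

Run:
```python
from h import *
go([.5315,.0114,.112],12)
im2=vision.snapshot("scene");cv2.imwrite("pics/s12.png",crop(im2,295,200,80,60,10))
```

```text
clock 18.48 tcp [0.5308 0.0121 0.1161] yaw 12.0 tilt 0.02 F [-0.56  1.21  0.51] open 0.312
delta_cm [0.05 0.09 0.41] turn 0.0
```

View pics/s12.png

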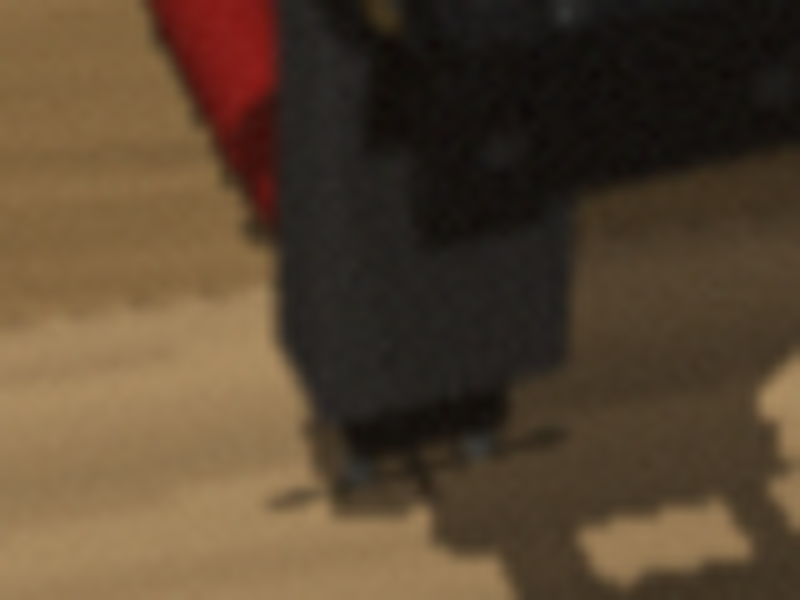

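>>> send_rows(
  series=[
    {"delta_pos":[0,0,0.1],"turn":0,"jaw":1},
    {"delta_pos":[0,0,0.2],"turn":0,"jaw":1},
    {"delta_pos":[0,0,0.3],"turn":0,"jaw":1},
    {"delta_pos":[0,0,0.4],"turn":0,"jaw":1},
    {"delta_pos":[0,0,0.4],"turn":0,"jaw":1},
    {"delta_pos":[0,0,0.4],"turn":0,"jaw":1},
    {"delta_pos":[0,0,0.4],"turn":0,"jaw":1},
    {"delta_pos":[0,0,0.4],"turn":0,"jaw":1},
  ],
)

```text
clock: 19.2
tool_pos: [0.5309, 0.0121, 0.1121]
eef_rot: [0.995, 0.105, -0.0, -0.0]
contact_force: [-1.4, 0.5, 2.2]
opening: 0.313
```

Run:
```python
from h import *
for i in range(4):
    im2=vision.snapshot("scene");go([.5315,.0114,.112],12)
cv2.imwrite("pics/s13.png",crop(im2,295,200,80,60,10));cv2.imwrite("pics/s13f.png",im2)
```

```text
clock 19.25 tcp [0.5309 0.0121 0.1121] yaw 12.0 tilt 0.01 F [-1.6   0.24  1.51] open 0.313
delta_cm [0.05 0.08 0.01] turn 0.0
clock 19.3 tcp [0.5309 0.0121 0.1121] yaw 12.0 tilt 0.01 F [-1.42  1.31  1.65] open 0.311
delta_cm [0.04 0.08 0.01] turn 0.0
clock 19.35 tcp [0.5309 0.0121 0.1121] yaw 12.0 tilt 0.01 F [-2.93  0.4   1.15] open 0.316
delta_cm [0.05 0.08 0.01] turn -0.0
clock 19.4 tcp [0.5309 0.0121 0.1121] yaw 12.01 tilt 0.01 F [-1.    0.11  2.83] open 0.317
delta_cm [0.04 0.09 0.01] turn 0.01
```

View pics/s13.png

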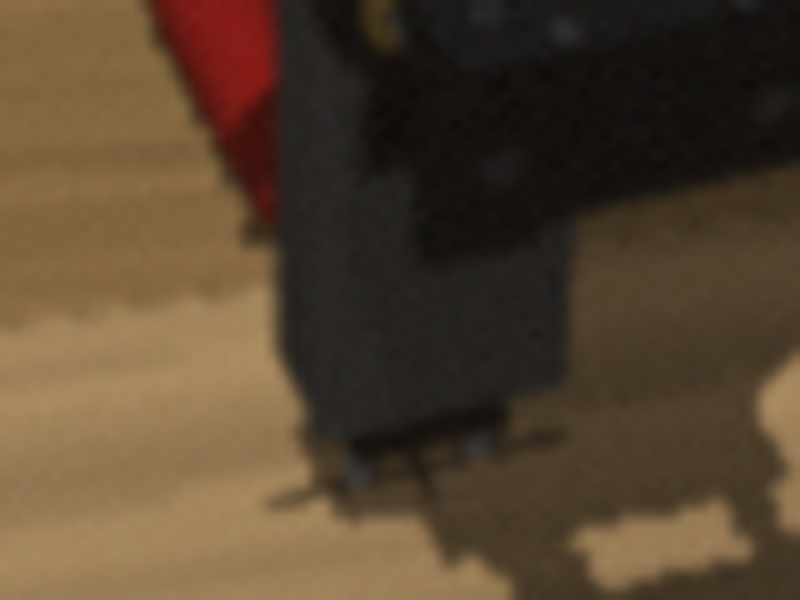

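View pics/s13f.png

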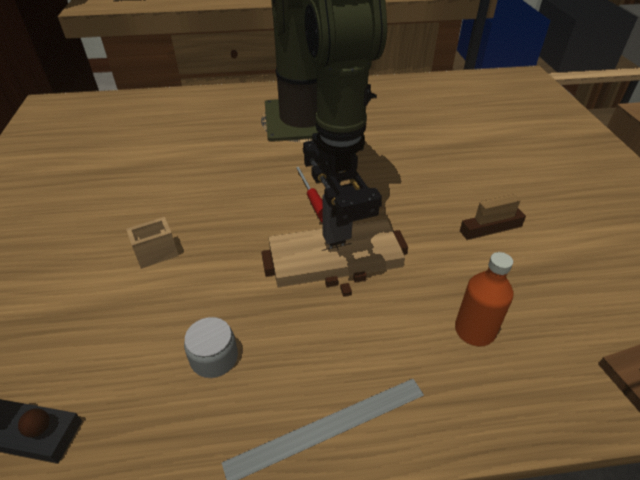

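```bash
python3 -c "
from h import *
print(order.finish_job())
go([.5315,.0114,.112],12)"
```

```text
the job is handed in; nothing more can be done
None
the job is handed in; nothing more can be done
```

I handed the job in at about 19.4 s with the meter still gripped and pressing on the pencilled cross; no verdict came back.

- **Chips:** I pushed all three off the far edge of the board with the gripped scraper block. In the pictures they lie on the bench, and the last one still shows them there.
- **Scraper:** I set it back upright on the bench about 5 mm from where it started and let go. The last picture shows it standing.
- **Meter position:** In the last close-up the two pins sit either side of the cross on the long line, with their midpoint about 1–2 mm from its centre. The tool was turned to 12.0° against a measured 12.0° for the line, and the tool axis was about 0.01° off vertical.
- **Head travel and push:** The tool height puts the head about 5.9 mm in. The force readings were noisy (vertical 1.2–2.8 N), but from the free-hanging reading to the average they changed by about 3.5–3.8 N. The spring should give about 4 N at that travel, so the two agree.
- **Bystanders:** The bottle, tin and screwdriver look unmoved.

One small disagreement: the two cameras put the cross about 1.5 mm apart, within their calibration. I did the last alignment by comparing the pins and the cross in the same picture. The state after hand-in could not be read.

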